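Lean the O-ring sizing plate on the drain rack

TASK

Take the larger of the two upright aluminium plates, the O-ring sizing plate with the dark ring outlines, out of its slotted stand and lean it centrally on the drain rack: lower edge on the rack's base just behind the front lip, back against the rail, top tipped about 20 degrees from upright towards the rail side. Let go only once its foot is down on the rack's base, and leave it resting there without sliding. Leave the smaller plate standing in its own stand and do not disturb the yellow octopus second stage.

Things in the scene. Friction and masses are not known exactly. Their poses are not given: they have to be found in the camera images.
- sizing_plate: Aluminium plate to move: 110 mm wide (y), 140 tall (z), 8 thick (x), 0.33 kg, flush dark ring outlines on both faces, which are alike. Origin: centre of its bottom face; z up the plate. Starts upright, bottom 15 mm and top 155 mm above the table, in a slot 11 mm wide, 25 deep in a fixed grey stand 50 mm (x) by 130 (y), 40 high.
- cover_plate: The other plate, to be left alone: plain aluminium without rings, 80 mm wide (y), 100 tall (z), 8 thick (x). Origin: centre of its bottom face. Stands upright in a second, identical stand, top edge 115 mm above the table.
- rack: Fixed grey drain rack with steel lip and rail. Origin: centre of underside; z up. Base 110 (x) by 160 mm (y), 12 high. Lip along y on its +x (front) side: inner face x = 40, 8 thick, top z = 22. Rail along y, 10 mm thick, axis x = -1, z = 90, on posts at y = -74 and 74. Plate with foot at the lip and back on the rail leans 20 deg, top towards -x; its origin is then at x = 36, z = 13 mm.
- octopus: Yellow octopus second stage, round, 68 mm across, 36 mm high, with short mouthpiece and inlet stubs at its rim, lying on the table in front of the rack's lip, about 130 mm from the rack's origin. Origin: centre of its underside. To be left alone.
Mind the look-alikes: they are no part of the job. Leave any green or orange look-alike of the sizing_plate alone.

How it is judged:
By the outcome, as a careful person would: the job done as asked, in the order asked, and still so for the second after the job is handed in, with the robot touching nothing.
It also fails if it takes over 38 s, if anything falls off the work surface, if the arm or the gripper's body presses on something with over 40 N, if the wrist force passes 120 N, or if a joint passes its speed limit or range.

ROBOT

A 6-joint arm with a two-finger parallel gripper is mounted at the origin on the work surface. World frame = base frame: x ahead of the robot, y to its left, z up, the work surface at z = 0. Lengths are in mm, angles in rad, forces in N, time in s.
With the tool pointing down it reaches from about 275 to 825 mm from the base axis. Payload 5.2 kg.
Tool frame: the origin (TCP) lies at the very end of the fingers, on their centre line; the grasp point (between the pads) lies 19 mm behind it; z points along the fingers, y is the direction in which the jaws open and shut (so a half turn about z gives the same grasp; the last joint's range is limited). The gripper opens to 93 mm and grips with 3 to 60 N. Pads are 15 mm wide; open, the fingers measure 128 mm over their backs; the gripper's body (75 mm by 188 mm) begins 65 mm behind the grasp point.
Start: joints at [-1.513, 0.259, 1.535, -0, 1.348, -0.203], TCP at [141.84, -531.4, 218.653] pointing down, gripper open.
Joint ranges: [-3.14, 3.14], [-0.91, 2.08], [0.19, 2.58], [-1.22, 4.36], [0.22, 2.71], [-3.12, 3.12]. Speed limits (rad/s): [2.57, 2.57, 3.14, 3.14, 3.14, 3.14].

INTERFACE

Orientations are given as [roll, pitch, yaw] about the fixed x, y, z axes, in that order (R = Rz(yaw) Ry(pitch) Rx(roll)).
In Python, from bench import robot gives the robot as it stands. The module is installed in compiled form; this text tells all that it offers. Calls block until the motion is done:
- robot.move_ptp(position, orientation): joint-space move of the TCP to a pose.
- robot.move_linear(position, ori=None, speed=150, f_stop=None): straight line of the TCP; ori=None keeps the orientation; speed is the mean speed in mm/s. With f_stop (N) it stops when the force on the tool has changed by that much, and returns True; else False.
- robot.move_j(angles): joint-space move.
- robot.move_gripper(opening): opening from 0.0 (shut) to 1.0 (fully open); the grip force is fixed at half the most; returns when the fingers have stopped.
- robot.sleep(seconds).
- robot.inverse_kinematics(position, orientation): joint angles nearest the present ones, or None.
- robot.get_image(name): name is "scene" or "side" or "wrist"; returns a dict with "img" (480x640x3 uint8, blue, green, red), "fovy" (degrees; the focal length in pixels is half the picture's height over the tangent of half this angle, whatever the lens; pixels are square), "cx", "cy" (the principal point, pixels), "eye" and "orientation" of the camera in the world. Camera axes: x right, y down, z forward; pixel columns grow to the right and rows downward; lengths in mm; the calibration is good to about 2 mm. A picture is of the moment at which its call begins. There is no depth.
A pose or a line that the arm cannot do raises robot.MotionError and nothing moves.
- robot.hand_in(): hands the job in, once; it reports no verdict.
Readings, each from a call of its own:
- robot.current_t(): time.
- robot.current_qpos(): joint angles.
- robot.current_joint_vel(): joint speeds.
- robot.current_joint_efforts(): joint torques, N m.
- robot.current_tcp_pos(): TCP position.
- robot.current_eef_rot(): TCP orientation.
- robot.current_contact_force(): force on the tool from outside, world axes, zero at the start.
- robot.current_ft_torque(): the same for the moment, N m.
- robot.current_gripper_width(): opening from 0.0 (shut) to 1.0 (fully open).
Only numpy, scipy, OpenCV 4.12 (cv2) and the standard library are available. Lean on these libraries where they do the work, as an engineer would, in place of code of your own. Each camera call takes 0.05 s, during which the arm holds its last target. There are 200 camera calls.

## Working session

There is one attempt and no reset: what is moved stays moved. The work goes in short steps, each a Python script; the robot and the scene stay as the last script left them, time stands still between calls to the robot, and variables do not carry over. Pictures are saved under pics/ and viewed, about 8 in all and at most 12, crops included, and the job is handed in when it is done.

```bash
mkdir -p pics; cat > h.py <<'E'
import numpy as np, cv2
from bench import robot
from scipy.spatial.transform import Rotation as R
def cam(n,tag):
    d=robot.get_image(n); cv2.imwrite(f'pics/{tag}.png',d['img']); np.save(f'pics/{tag}.npy',d,allow_pickle=True); return d
def load(tag): return np.load(f'pics/{tag}.npy',allow_pickle=True).item()
def rot(d):
    o=np.array(d['orientation']); return o if o.shape==(3,3) else R.from_euler('xyz',o).as_matrix()
def ray(d,u,v):
    f=240/np.tan(np.radians(d['fovy'])/2); r=rot(d)@np.array([(u-d['cx'])/f,(v-d['cy'])/f,1]); return np.array(d['eye']),r
def onz(d,u,v,z):
    e,r=ray(d,u,v); return e+r*(z-e[2])/r[2]
def proj(d,p):
    f=240/np.tan(np.radians(d['fovy'])/2); c=rot(d).T@(np.array(p)-np.array(d['eye'])); return [f*c[0]/c[2]+d['cx'],f*c[1]/c[2]+d['cy']]
def tri(d1,p1,d2,p2):
    e1,r1=ray(d1,*p1);e2,r2=ray(d2,*p2); s=np.linalg.lstsq(np.c_[r1,-r2],e2-e1,rcond=None)[0]
    a,b=e1+s[0]*r1,e2+s[1]*r2; return (a+b)/2,np.linalg.norm(a-b)
E
python3 -c "
from h import *
for n in ['scene','side']:
    d=cam(n,n); print(n,{k:v for k,v in d.items() if k!='img'})
print(robot.current_t(),robot.current_eef_rot())"
```

```text
scene {'fovy': 56.00067411938586, 'cx': 324.75057149268645, 'cy': 237.8037411353441, 'eye': array([1083.21654735,  243.46644227,  677.8481798 ]), 'orientation': array([-2.42961040e+00,  2.02342847e-03,  1.98766037e+00])}
side {'fovy': 46.62730417254411, 'cx': 331.76198694062896, 'cy': 242.4611561134229, 'eye': array([ 30.06970115, 585.15666063, 608.13126842]), 'orientation': array([-2.19330143,  0.00909246, -2.41041936])}
0.1 [-3.13999759e+00 -3.16818006e-04  2.60805500e-01]
```

View pics/scene.png

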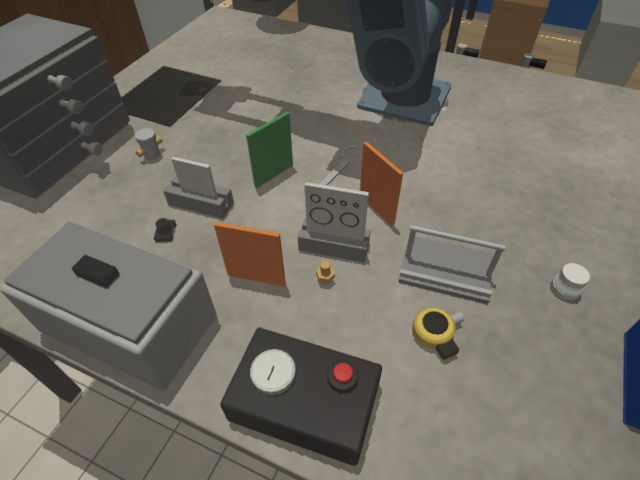

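View pics/side.png

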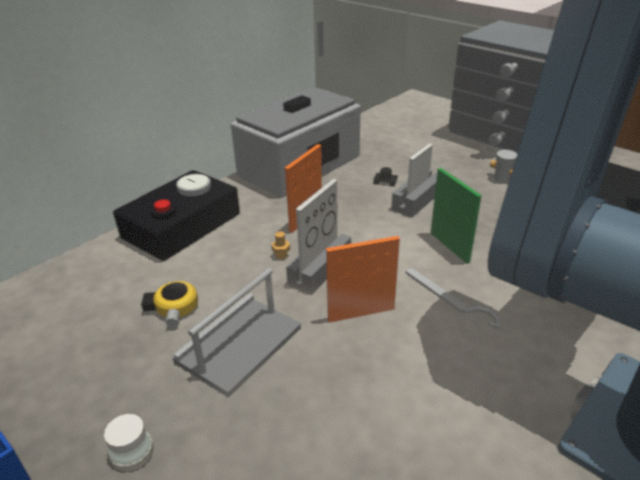

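```bash
python3 -c "
import cv2
a=cv2.imread('pics/scene.png')[165:305,290:510]; b=cv2.imread('pics/side.png')[170:400,165:365]
cv2.imwrite('pics/c1.png',cv2.resize(a,None,fx=3.6,fy=3.6,interpolation=2)); cv2.imwrite('pics/c2.png',cv2.resize(b,None,fx=2.5,fy=2.5,interpolation=2))"
```

```text
(no output)
```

View pics/c1.png

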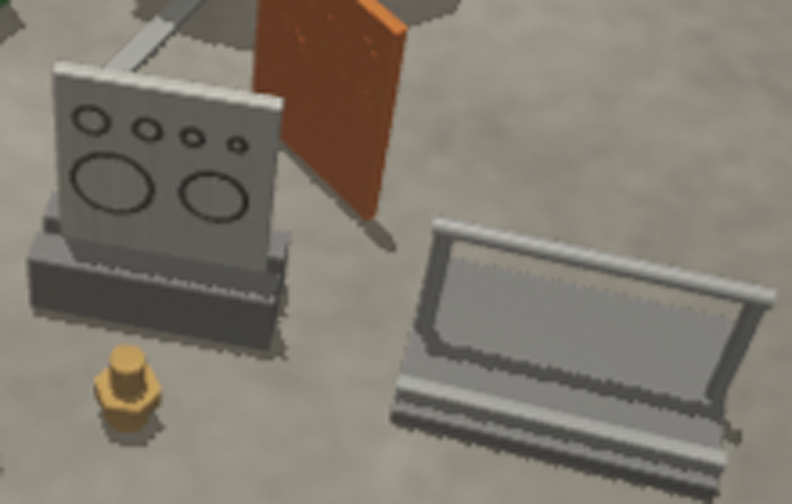

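View pics/c2.png

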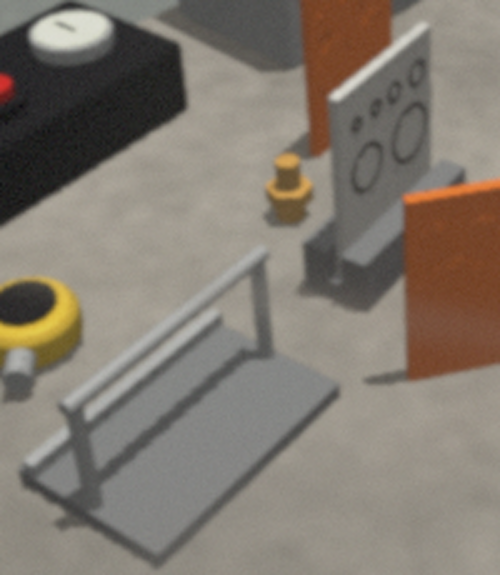

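```bash
cat > m.py <<'E'
from h import *
S=load('scene');D=load('side')
s=lambda u,v:(u/3.6+290-.36,v/3.6+165-.36); d=lambda u,v:(u/2.5+165-.3,v/2.5+170-.3)
np.set_printoptions(precision=1,suppress=True)
print('plate top z155 (mid of strip) scene',onz(S,*s(58,68),155),onz(S,*s(282,103),155))
print('side',onz(D,*d(332,98),155),onz(D,*d(430,28),155))
print('plate tri',tri(S,s(58,68),D,d(430,28)),tri(S,s(282,103),D,d(332,98)))
print('rail z90 scene',onz(S,*s(438,227),90),onz(S,*s(772,296),90)); print('side',onz(D,*d(263,254),90),onz(D,*d(68,405),90))
print('rail tri',tri(S,s(438,227),D,d(263,254)),tri(S,s(772,296),D,d(68,405)))
print('lip top outer z22 scene',onz(S,*s(398,383),22),onz(S,*s(722,462),22))
print('base rear corners top z12',onz(D,*d(338,386),12),onz(D,*d(158,557),12))
def oct(I):
    h=cv2.cvtColor(I['img'],cv2.COLOR_BGR2HSV); m=cv2.inRange(h,(22,150,100),(35,255,255))
    n,l,st,c=cv2.connectedComponentsWithStats(m); k=1+np.argmax(st[1:,4]); return st[k],c[k]
for I in (S,D):
    st,c=oct(I); print(st,c,onz(I,*c,22))
for p in ((381,182),(251,255),(271,150),(326,275)): print(p,onz(S,*p,50))
print('orange near foot/top scene',onz(S,362,147,140),onz(S,401,166,140),onz(S,395,222,0))
E
python3 m.py
```

```text
plate top z155 (mid of strip) scene [572.2 -19.4 155. ] [552.   86.1 155. ]
side [552.7  87.  155. ] [564.9 -17.1 155. ]
plate tri (array([568.8, -21.3, 151.6]), np.float64(0.32820724720434913)) (array([552.6,  86.6, 155.2]), np.float64(0.8993096691628291))
rail z90 scene [537.2 166.4  90. ] [516.1 322.4  90. ]
side [535.9 166.5  90. ] [519.7 320.5  90. ]
rail tri (array([536.5, 166.1,  89.3]), np.float64(0.32534952264676054)) (array([517.9, 321.8,  92. ]), np.float64(0.6457490837447223))
lip top outer z22 scene [583.7 169.7  22. ] [566.1 326.9  22. ]
base rear corners top z12 [482.7 161.5  12. ] [463.5 318.1  12. ]
[414 311  41  33 238] [433.8 333.3] [681.9 257.8  22. ]
[154 283  42  32 679] [175.8 300.9] [659.3 261.   22. ]
(381, 182) [403.1  67.4  50. ]
(251, 255) [678.2 -80.8  50. ]
(271, 150) [ 401.9 -189.4   50. ]
(326, 275) [664.5  59.   50. ]
orange near foot/top scene [421.8  27.  140. ] [445.  111.7 140. ] [451.9 119.5   0. ]
```

Candidates in the scene picture: the ringed plate (337,213) in its grey stand, the plain plate (194,178), the green look-alike (271,150), and the orange look-alikes (381,182) and (251,255). Only the first is bare aluminium with rings, and the crop confirms that. The rack is at (450,265), with its lip facing the octopus at (434,327). Next I check reach and take a wrist view above the plate.

```bash
cat >> h.py <<'E'
L=106.
def pose(p,psi,lean,s=1,l=L):
    Rp=R.from_euler('z',psi).as_matrix()@R.from_euler('y',-np.radians(lean)).as_matrix()
    T=np.array([[0,s,0],[s,0,0],[0,0,-1]]).astype(float)
    return np.array(p)+Rp@[0,0,l], R.from_matrix(Rp@T).as_euler('xyz')
RO=np.array([527.7,244.2]);RY=.118
def rk(x,y,z): return np.r_[RO+R.from_euler('z',RY).as_matrix()[:2,:2]@[x,y],z]
np.set_printoptions(precision=3,suppress=True)
E
python3 - <<'E'
from h import *
for s in (1,-1):
    for a in [((561,34,15),.14,0),((561,34,165),.14,0),(rk(32,0,130),RY,15),(rk(32,0,13),RY,15),(rk(36,0,13),RY,20),(rk(36,0,13),RY,22)]:
        print(s,robot.inverse_kinematics(*pose(*a,s)))
E
```

```text
1 [-0.138  0.363  1.641 -0.     1.138 -0.278]
1 [-0.138  0.252  1.417 -0.     1.473 -0.278]
1 [ 0.265  0.161  1.657 -0.043  1.065  0.163]
1 [ 0.265  0.276  1.821 -0.054  0.786  0.18 ]
1 [ 0.276  0.239  1.911 -0.089  0.648  0.22 ]
1 [ 0.282  0.225  1.95  -0.11   0.591  0.244]
-1 [-0.138  0.363  1.641 -0.     1.138  2.864]
-1 [-0.138  0.252  1.417 -0.     1.473  2.864]
-1 [ 0.265  0.161  1.657 -0.043  1.065 -2.979]
-1 [ 0.265  0.276  1.821 -0.054  0.786 -2.962]
-1 [ 0.276  0.239  1.911 -0.089  0.648 -2.921]
-1 [ 0.282  0.225  1.95  -0.11   0.591 -2.898]
```

```bash
python3 - <<'E'
from h import *
robot.move_ptp(*pose((556,34,15),.14,0,1,285))
d=cam('wrist','w1'); print(robot.current_t(),robot.current_tcp_pos(),d['eye'],d['orientation'],d['fovy'],d['cx'],d['cy'])
for y in (-55,55):
  c,s=np.cos(.15),np.sin(.15); print(proj(d,(561-s*y,34+c*y,155)))
E
```

```text
2.65 [556.041  33.047 299.829] [544.958 113.57  466.192] [2.847 0.    0.139] 60.09468427865615 320.08564216472104 234.44037859435704
[np.float64(326.90505943019326), np.float64(283.3426539939845)]
[np.float64(325.9122683361603), np.float64(145.44212472174286)]
```

View pics/w1.png

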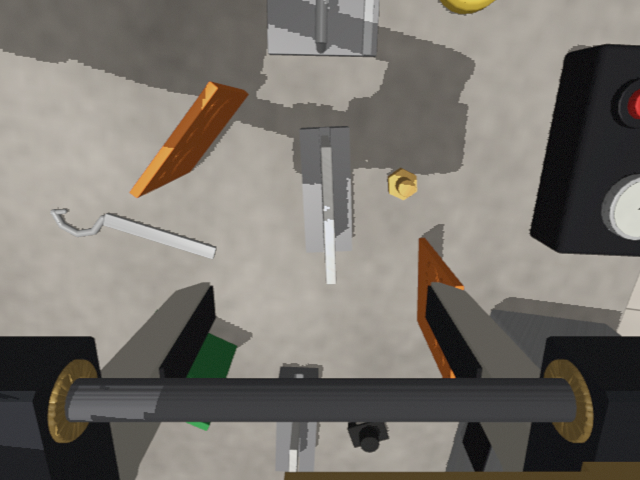

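The wrist view shows the plate's top edge as a bright strip from (326,147) to (331,283). I fit it more precisely.

```bash
python3 - <<'E'
from h import *
d=load('w1'); g=cv2.cvtColor(d['img'],cv2.COLOR_BGR2GRAY)
m=np.zeros_like(g); m[140:290,312:345]=(g[140:290,312:345]>180)*255
for r in (155,180,210,240,275): print(r,g[r,314:344:2])
c=max(cv2.findContours(m,0,2)[0],key=cv2.contourArea); q=cv2.minAreaRect(c); print(q)
b=cv2.boxPoints(q); w=np.array([onz(d,*p,155) for p in b]); print(w)
w=w[np.argsort(w[:,1])]; a,e=w[:2].mean(0),w[2:].mean(0); print(a,e,(a+e)/2,np.arctan2(a[0]-e[0],e[1]-a[1]),np.linalg.norm(e-a))
# rack rail in wrist view: bottom end
print(onz(d,321,50,90))
E
```

```text
155 [105 104 103  96 155 162 162 163 155 100 104 105 104 104 104]
180 [100 102 101  99 120 160 159 158 158 123 101 103 100 103 101]
210 [174 175 174 176 137 212 200 150 154 149  98  97  99  99 100]
240 [168 167 168 168 166 156 224 224 223 224 185 165 165 165 165]
275 [168 169 169 167 166 163 193 223 222 221 211 155 165 164 164]
((329.5015563964844, 251.04833984375), (64.22464752197266, 9.83359432220459), 88.15238952636719)
[[558.935  32.669 155.   ]
 [566.443  33.973 155.   ]
 [576.053 -19.111 155.   ]
 [568.182 -20.491 155.   ]]
[572.117 -19.801 155.   ] [562.689  33.321 155.   ] [567.403   6.76  155.   ] 0.1756500496092182 53.95254096206119
[539.237 159.945  90.   ]
```

```bash
python3 - <<'E'
from h import *
d=load('w1'); g=cv2.cvtColor(d['img'],cv2.COLOR_BGR2GRAY).astype(float)
print(g[140:154,326]); print(g[278:290,331])
P=[]
for r in list(range(156,200,4))+list(range(232,280,4)):
    x=g[r,312:346]; o=np.r_[x[:6],x[-6:]].mean(); o=np.median(np.r_[x[:5],x[-5:]]); 
    dx=np.abs(np.diff(x)); pk=[i for i in range(5,28) if x[i]-o>0.5*(np.percentile(x,85)-o)]
    P.append((312+np.mean(pk),r))
P=np.array(P); f=np.polyfit(P[:,1],P[:,0],1); print(f,np.std(P[:,0]-np.polyval(f,P[:,1])))
a,e=[onz(d,np.polyval(f,r),r,155) for r in (283.5,146.5)]
print(a,e,(a+e)/2,np.arctan2(a[0]-e[0],e[1]-a[1]),np.linalg.norm(e-a))
E
```

```text
[ 88.  90.  90.  91.  90.  88.  94. 138. 163. 161. 161. 161. 162. 163.]
[222. 223. 221. 221. 222. 219. 170. 164. 164. 164. 161. 161.]
[  0.055 315.109] 2.915225237934752
[572.308 -20.092 155.   ] [550.892  87.347 155.   ] [561.6    33.628 155.   ] 0.19674734046643372 109.55223984773552
```

```bash
python3 - <<'E'
from h import *
d=load('w1'); g=cv2.cvtColor(d['img'],cv2.COLOR_BGR2GRAY)
for r in (152,165,180,195,235,250,265,280): print(r,g[r,318:340])
for r0,x0,r1,x1 in ((155,326.3,275,330.6),):
  f=np.polyfit((r0,r1),(x0,x1),1)
  a,e=[onz(d,np.polyval(f,r),r,155) for r in (283.5,146.7)]
  print(a,e,(a+e)/2,np.arctan2(a[0]-e[0],e[1]-a[1]))
E
```

```text
152 [104  98  97 130 159 162 163 162 162 162 162 163 157 126  99 104 103 105
 104 106 105 104]
165 [103  97  83 105 145 161 157 156 157 157 159 160 158 140 107 101 103 103
 103 103 102 103]
180 [101 101  99  96 120 153 160 160 159 158 158 158 158 150 123 101 101 102
 103 102 100 103]
195 [177 177 178 152 106 132 153 153 154 154 154 156 157 155 138 110 101  99
 101 100 100 100]
235 [169 169 168 169 158 136 174 217 224 224 224 223 223 224 223 211 164  99
  99 111 140 163]
250 [164 165 163 165 166 167 157 183 223 225 223 223 223 223 223 216 186 147
 161 163 164 164]
265 [168 167 167 165 165 163 162 179 208 223 223 223 223 222 222 221 209 177
 164 164 164 165]
280 [167 167 166 165 165 166 164 150 178 217 223 223 222 221 221 221 216 189
 152 167 170 169]
[572.459 -20.07  155.   ] [552.976  87.492 155.   ] [562.718  33.711 155.   ] 0.17919328033913134
```

```bash
python3 - <<'E'
from h import *
p,o=pose((562.2,33.7,15),.175,0)
robot.move_linear(p+[0,0,60],o,speed=150)
print(robot.move_linear(p,o,speed=100,f_stop=8)); robot.sleep(.2)
print(robot.current_tcp_pos()-p,robot.current_contact_force())
robot.move_gripper(0.0); robot.sleep(.2)
print(robot.current_gripper_width(),robot.current_contact_force(),robot.current_ft_torque())
print(robot.move_linear(p+[0,0,40],o,speed=60,f_stop=20),robot.current_contact_force())
robot.move_linear(p+[0,0,130],o,speed=150); robot.sleep(.2)
print(robot.current_t(),robot.current_gripper_width(),robot.current_contact_force(),robot.current_tcp_pos())
E
```

```text
False
[ 0.545 -0.037  0.818] [-0.165  0.577  0.29 ]
0.08608903280077407 [-0.234  0.133  0.488] [-0.028 -0.107 -0.025]
False [-0.327  0.69  -3.767]
7.7833 0.08452755388637329 [ 0.101  0.15  -2.945] [561.557  33.77  249.637]
```

```bash
python3 - <<'E'
from h import *
q,o=pose(rk(32,0,145),RY,15)
robot.move_linear(q,o,speed=130); robot.sleep(.2)
d=cam('wrist','w2'); print(robot.current_t(),robot.current_tcp_pos()-q,robot.current_contact_force(),robot.current_gripper_width())
print('rail',proj(d,rk(-1,0,90)),proj(d,rk(-1,80,90)),'lip in',proj(d,rk(40,80,22)),proj(d,rk(48,80,22)),proj(d,rk(48,-80,22)),'rear',proj(d,rk(-55,80,12)))
E
```

```text
9.825 [ 0.221 -0.386 -0.039] [ 0.503 -0.006 -2.825] 0.08548282390918771
rail [np.float64(260.984544893458), np.float64(215.72705018009103)] [np.float64(256.36552855638786), np.float64(109.60631027992049)] lip in [np.float64(292.966998008535), np.float64(109.36232933951449)] [np.float64(301.5822225204065), np.float64(109.35023050670402)] [np.float64(303.73675609834027), np.float64(272.5495968962913)] rear [np.float64(183.79364653096826), np.float64(109.49191993359209)]
```

View pics/w2.png

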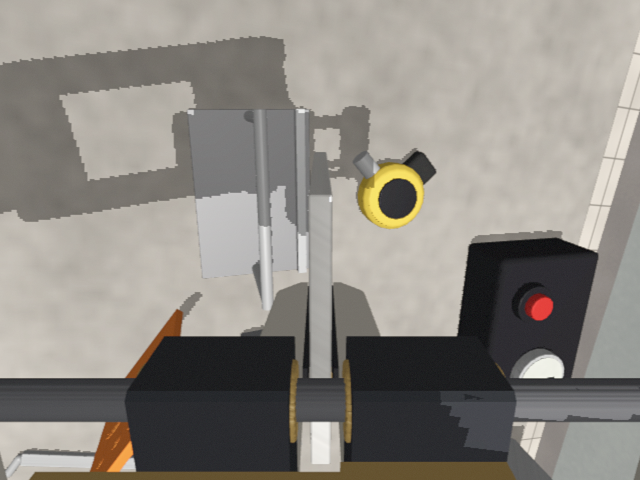

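```bash
python3 - <<'E'
from h import *
d=load('w2'); g=cv2.cvtColor(d['img'],cv2.COLOR_BGR2GRAY)
for r in (125,150,175,215): print(r,'rear',g[r,186:206],'\nrail',g[r,250:276],'\nlip',g[r,290:314])
for r in (240,260,280,300): print(r,'rail',g[r,252:280])
print(g[100:116,230],g[100:116,303],g[100:116,259])
E
python3 -c "
import cv2;a=cv2.imread('pics/w2.png')[95:315,175:345];cv2.imwrite('pics/c3.png',cv2.resize(a,None,fx=3.5,fy=2.7,interpolation=0))"
```

```text
125 rear [112 109 104 118 127 125 125 125 125 125 126 125 125 125 126 124 124 125
 125 126] 
rail [123 124 119 112 115 123 130 133 138 149 157 156 141 133 129 121 111 115
 123 123 122 123 123 122 122 122] 
lip [121 121 122 116 102 112 144 162 162 161 161 161 161 160 150 127 122 121
 114 109 116 116 115 115]
150 rear [115 115 117 115 112 114 125 122 123 124 123 123 124 124 123 124 123 123
 124 123] 
rail [122 123 122 121 116 111 122 127 132 138 146 156 153 141 133 128 122 115
 117 121 120 122 121 121 121 120] 
lip [121 120 120 120 108  93 130 158 159 159 156 158 157 158 150 132 121 118
 119 117 116 116 119 151]
175 rear [113 115 114 114 115 115 107 111 121 121 120 122 120 122 121 120 121 120
 121 121] 
rail [120 119 121 120 121 124 125 122 127 133 137 144 152 153 141 134 128 121
 113 115 121 120 119 120 119 119] 
lip [120 119 120 118 113  99 108 139 155 154 154 154 153 154 150 134 118 117
 115 106 100 108 111 110]
215 rear [184 184 186 186 186 187 187 187 188 187 180 182 196 196 196 196 195 195
 195 196] 
rail [191 190 191 190 190 191 190 169 117 120 130 134 137 144 149 146 138 132
 124 119 157 189 189 187 188 187] 
lip [115 116 115 116 114 108  96 115 143 151 151 149 150 150 150 139 122 113
 120 142 158 167 169 169]
240 rail [187 187 187 187 188 187 173 161 178 192 202 213 226 228 217 203 193 180
 156 159 184 185 184 185 184 185 185 185]
260 rail [185 184 184 185 184 165 125 130 156 181 194 203 214 224 222 212 200 192
 177 145 113 151 182 182 181 181 181 181]
280 rail [186 185 175 140 104  96  95  96 122 160 183 194 202 213 221 217 208 198
 189 171 161 176 189 191 190 190 191 190]
300 rail [180 180 181 181 181 182 183 183 172 152 162 184 195 203 213 219 214 206
 198 186 166 145 126 113 113 112 112 113]
[111 110 108 111 111 111 113 113 112  98 125 124 124 125 125 124] [177 177 179 181 180 178 153 147 141 214 234 235 230 170 160 160] [116 117 117 118 117 119 118 119 120 134 155 155 154 153 152 152]
```

View pics/c3.png

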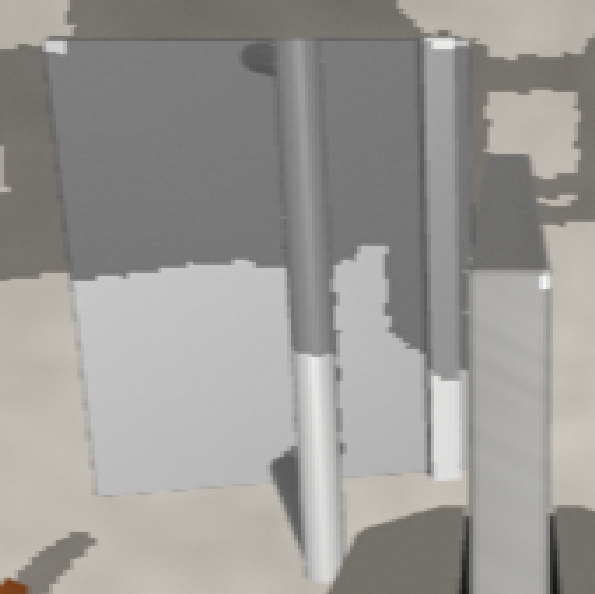

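```bash
python3 - <<'E'
from h import *
d=load('w2')
def fit(n,pts,z,x):
    w=np.array([onz(d,u+.0,v,z)[:2] for u,v in pts]); 
    f=np.polyfit(w[:,1],w[:,0],1); yaw=-np.arctan(f[0]); print(n,'yaw',yaw,'res',np.std(w[:,0]-np.polyval(f,w[:,1])))
    for ps in (RY,yaw):
        nn=np.array([np.cos(ps),np.sin(ps)]); print('   offset from RO along rack x - nominal:',((w-RO)@nn-x))
fit('rail',[(259.9,125),(261.1,150),(262.3,175),(263.6,215),(266.8,300)],90,-1)
fit('lipin',[(295.4,125),(295.8,150),(296.5,175),(297.4,215),(298.5,270)],22,40)
fit('lipout',[(304.7,125),(305,150),(305.3,175),(305.8,215),(306.6,270)],22,48)
fit('rear',[(188.7,125),(191,150),(193.5,175),(197,215),(202.5,276)],12,-55)
t=np.array([-np.sin(RY),np.cos(RY)])
for n,u,v,z in (('rail+',259,109.2,90),('rail-',267,310.5,90),('lip+',300,109,22),('lip-',302,272.8,22),('base+',230,109.3,12),('base-',202.5,278,12)): print(n,(onz(d,u,v,z)[:2]-RO)@t)
# plate top far corner line: near top edge corners
P,o=robot.current_tcp_pos(),robot.current_eef_rot(); Rt=R.from_euler('xyz',o).as_matrix(); 
for yy in (-4,4):
  for lx in (55,-55): print('plate top corner pred',proj(d,P+Rt@[lx,yy,-34]),proj(d,P+Rt@[lx,yy,106]))
E
```

```text
rail yaw 0.11504645205864501 res 0.11649781686214426
   offset from RO along rack x - nominal: [2.112 2.232 2.357 2.078 1.796]
   offset from RO along rack x - nominal: [1.908 2.082 2.262 2.077 2.011]
lipin yaw 0.12254756878927135 res 0.06345725318577387
   offset from RO along rack x - nominal: [1.997 1.96  2.213 2.418 2.576]
   offset from RO along rack x - nominal: [2.298 2.158 2.305 2.331 2.227]
lipout yaw 0.11995727518731752 res 0.03138496292217806
   offset from RO along rack x - nominal: [2.751 2.77  2.789 2.841 3.037]
   offset from RO along rack x - nominal: [2.881 2.855 2.828 2.803 2.885]
rear yaw 0.11940826538973494 res 0.07701853748720384
   offset from RO along rack x - nominal: [2.934 2.98  3.204 3.127 3.156]
   offset from RO along rack x - nominal: [3.028 3.044 3.235 3.106 3.047]
rail+ 80.28205103911938
rail- -82.78288754618437
lip+ 80.30735876652011
lip- -80.0819557429088
base+ 80.10954083246276
base- -79.0873189802258
plate top corner pred [np.float64(306.9865916135759), np.float64(192.99325144032701)] [np.float64(313.47884910799456), np.float64(150.81180193468157)]
plate top corner pred [np.float64(309.55567499894977), np.float64(463.7908072925576)] [np.float64(314.21030349549113), np.float64(305.2233253998803)]
plate top corner pred [np.float64(331.71517097632557), np.float64(192.9875654253036)] [np.float64(325.85496497076406), np.float64(150.80917162383943)]
plate top corner pred [np.float64(329.53111915577307), np.float64(463.7839820213334)] [np.float64(325.2694097223847), np.float64(305.22027032164164)]
```

```bash
sed -i 's/^RO=.*/RO=np.array([527.7,244.2])+2.0*np.array([np.cos(.119),np.sin(.119)]);RY=.119/' h.py
python3 - <<'E'
from h import *
G=lambda x,z,l:pose(rk(x,1,z),RY,l)
q,o=G(32,30,15); print(robot.move_linear(q,o,speed=100,f_stop=8),robot.current_tcp_pos()-q,robot.current_contact_force())
robot.sleep(.2); print(robot.current_contact_force())
q,o=G(32,9,15); print(robot.move_linear(q,o,speed=20,f_stop=6)); robot.sleep(.2)
print(robot.current_t(),robot.current_tcp_pos()-G(32,13,15)[0],robot.current_contact_force(),robot.current_ft_torque(),robot.current_gripper_width())
cam('side','s2'); cam('scene','sc2')
E
python3 -c "
import cv2,numpy as np
a=cv2.imread('pics/sc2.png')[165:345,375:535];b=cv2.imread('pics/s2.png')[200:400,140:320]
f=lambda i:cv2.resize(i,(390,440),interpolation=2)
cv2.imwrite('pics/c4.png',np.hstack([f(a),f(b)]))"
```

```text
False [0.571 0.17  0.822] [-0.382 -0.712 -2.95 ]
[ 0.045  0.103 -3.968]
True
12.3333 [-0.188 -0.052 -0.116] [-1.366  0.224  5.001] [-0.081  0.057 -0.065] 0.08103180176719747
```

View pics/c4.png

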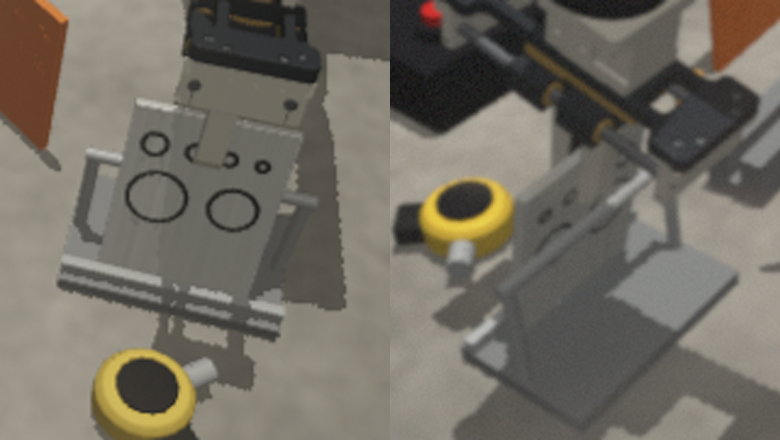

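The foot is down on the base (about 8 N, at the expected height), behind the lip. Next I slide it to the lip and tilt it back to the rail, guided by force.

```bash
python3 - <<'E'
from h import *
G=lambda x,z,l:pose(rk(x,1,z),RY,l)
ux=np.array([np.cos(RY),np.sin(RY),0])
def rep(t): print(t,robot.current_t(),robot.current_tcp_pos(),robot.current_contact_force(),robot.current_gripper_width())
robot.move_linear(*G(32,13.1,15),speed=20); robot.sleep(.2); rep('relieve')
print(robot.move_linear(*G(40,13.1,15),speed=15,f_stop=5)); robot.sleep(.1)
x=32+(robot.current_tcp_pos()-G(32,13.1,15)[0])@ux; rep('lip'); print('x',x)
x-=.3
for l in np.arange(16,24.1,1):
    # pivot about front-bottom corner at (x+4cos15, z+4 sin15)
    c=lambda a:4*np.array([np.cos(np.radians(a)),np.sin(np.radians(a))])
    dx,dz=c(15)-c(l); 
    # keep back-bottom edge on base
    z=12+4*np.sin(np.radians(l))+.1
    hit=robot.move_linear(*G(x+dx,z,l),speed=20,f_stop=5)
    if hit: break
robot.sleep(.2); rep(f'tilt {l} {hit}'); print(robot.current_contact_force()@ux,robot.current_eef_rot(),robot.current_ft_torque())
E
```

```text
relieve 12.9083 [534.086 245.973 115.347] [ 0.12   0.632 -0.268] 0.08563362479947415
True
lip 13.2833 [535.099 246.099 115.288] [-0.002 -0.192  4.607] 0.08230537530957428
x 33.006608130938304
tilt 24.0 False 15.7333 [529.456 245.405 115.241] [ 35.678   2.109 -16.433] 0.10599218738777613
35.67561819256007 [ 2.705 -0.002  1.689] [-0.067 -3.171 -0.234]
```

```bash
python3 - <<'E'
from h import *
G=lambda x,z,l:pose(rk(x,1,z),RY,l)
ux=np.array([np.cos(RY),np.sin(RY),0])
for l in np.arange(23,15.9,-1):
    robot.move_linear(*G(32.8,12.1+4*np.sin(np.radians(l)),l),speed=30); robot.sleep(.05)
    f=robot.current_contact_force(); print(l,robot.current_t(),f@ux,f[2],robot.current_ft_torque()[1],robot.current_gripper_width())
    if f@ux<4: break
cam('side','s3'); cam('scene','sc3'); cam('wrist','w3')
E
python3 -c "
import cv2,numpy as np
a=cv2.imread('pics/sc3.png')[165:345,375:535];b=cv2.imread('pics/s3.png')[200:400,140:320]
f=lambda i:cv2.resize(i,(390,440),interpolation=2)
cv2.imwrite('pics/c5.png',np.hstack([f(a),f(b)]))"
```

```text
23.0 16.0333 29.475103524905123 -11.930119866932333 -2.6540031404306266 0.09402012963178022
22.0 16.3333 21.03022511554092 -7.738178422227526 -1.849621550190632 0.0918044924932301
21.0 16.6333 12.877243745322783 -2.171706520398064 -1.2208793643946345 0.08677994640712783
20.0 16.9333 7.10195966237903 0.8272586915968919 -1.3851394506190033 0.0837657400400084
19.0 17.2333 6.474991957232068 2.4591993719346856 -1.2071445020988334 0.08346346936181778
18.0 17.5333 4.329015886249823 1.3978236309662342 -0.8967229994033198 0.0878708392136873
17.0 17.8333 2.025669028595726 3.9513979834580897 -0.7375877987683988 0.08183979212022277
```

View pics/c5.png

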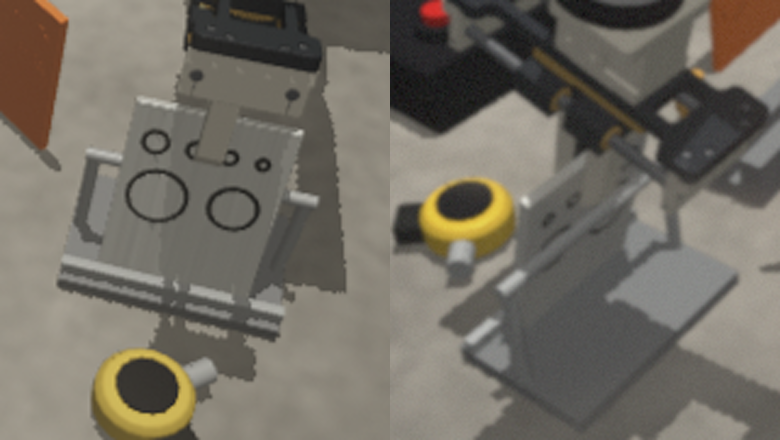

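```bash
python3 - <<'E'
from h import *
G=lambda x,z,l:pose(rk(x,1,z),RY,l)
ux=np.array([np.cos(RY),np.sin(RY),0])
x=32.8
while x<41:
    x+=.8
    robot.move_linear(*G(x,13.7,17),speed=25); robot.sleep(.03)
    f=robot.current_contact_force(); print(x,round(robot.current_t(),2),f@ux,f[2],robot.current_ft_torque()[1])
    if f@ux<-4: break
E
```

```text
33.599999999999994 18.27 -0.17282438940575054 4.454308376243333 -0.2685903434866491
34.39999999999999 18.55 -2.100528858775125 8.35837012948504 0.23506038100156984
35.19999999999999 18.83 -5.010222712917768 10.903502982533057 0.6371622536251802
```

```bash
python3 - <<'E'
from h import *
G=lambda x,z,l:pose(rk(x,1,z),RY,l)
ux=np.array([np.cos(RY),np.sin(RY),0])
z=13.7
def st(x,z):
    robot.move_linear(*G(x,z,17),speed=25); robot.sleep(.05)
    f=robot.current_contact_force(); print(round(x,1),round(z,1),round(robot.current_t(),2),f@ux,f[2],robot.current_ft_torque()[1]); return f@ux,f[2]
x=35.2
while z<17:
    z+=.4; fx,fz=st(x,z)
    if fz<0: break
while x<41:
    x+=.8; fx,fz=st(x,z)
    if fx<-4: break
E
```

```text
35.2 14.1 19.13 -4.720273274077018 7.9495835102834755 0.4093919130371947
35.2 14.5 19.43 -4.98288519826636 5.2485012465362715 0.7166559495159063
35.2 14.9 19.73 0.36087177855082037 -3.850283204046437 0.17960018387106785
36.0 14.9 20.03 0.6105784984770033 -3.104152831621048 0.22980640446229725
36.8 14.9 20.33 -0.5112195037446705 -3.2877874522888626 0.526268721650635
37.6 14.9 20.63 -3.192717879717525 -2.8256371363692745 1.182395594816708
38.4 14.9 20.93 -5.350057888621548 0.12406819729051732 1.5368305542644365
```

```bash
python3 - <<'E'
from h import *
G=lambda x,z,l:pose(rk(x,1,z),RY,l)
ux=np.array([np.cos(RY),np.sin(RY),0])
def st(x,z,l):
    robot.move_linear(*G(x,z,l),speed=30); robot.sleep(.05)
    f=robot.current_contact_force(); print(round(x,1),round(z,1),round(l,1),round(robot.current_t(),2),f@ux,f[2],robot.current_ft_torque()[1]); return f@ux,f[2]
st(36.8,14.9,17)
z=14.9
while z>12.5:
    z-=.3; fx,fz=st(36.8,z,17)
    if fz>3: break
l=17
while l<22.5:
    l+=1; fx,fz=st(36.8,z+.07*(l-17),l)
    if fx>4.5: break
cam('side','s4'); cam('scene','sc4'); cam('wrist','w4'); print(robot.current_t(),robot.current_gripper_width())
E
python3 -c "
import cv2,numpy as np
a=cv2.imread('pics/sc4.png')[165:345,375:535];b=cv2.imread('pics/s4.png')[200:400,140:320]
f=lambda i:cv2.resize(i,(390,440),interpolation=2)
cv2.imwrite('pics/c6.png',np.hstack([f(a),f(b)]))"
```

```text
36.8 14.9 17 21.23 -1.7542227697241057 -3.8288601000233684 1.0332251077415828
36.8 14.6 17 21.53 -3.122998376957743 -2.1869929845063014 1.1860266255265033
36.8 14.3 17 21.83 -4.4187489676680665 -1.7502484959960267 1.182603360576014
36.8 14.0 17 22.13 -4.072160956788406 -1.3865950037112273 1.219638871275447
36.8 13.7 17 22.43 -3.475068320296989 -1.2327191013977885 1.1745465762005112
36.8 13.4 17 22.73 -6.341135392298275 1.4390414432329046 1.3271741750770176
36.8 13.1 17 23.03 -5.718049518955547 2.701364946865998 1.4141523439798278
36.8 12.8 17 23.33 -7.408702611109242 5.25394443233431 1.5060634639069652
36.8 12.9 18 23.63 -6.6842274205434045 5.176965383650277 1.4483420179480833
36.8 12.9 19 23.93 -6.900512835168468 4.181483394522835 1.4986560248080418
36.8 13.0 20 24.23 -6.884096662275895 4.97201029421217 1.5005193082392694
36.8 13.1 21 24.53 -2.2309355507335056 5.389315715532606 0.9519877500512076
36.8 13.1 22 24.83 5.246483056435422 2.0984289148578124 0.16572374168021145
24.9833 0.09162225396363871
```

View pics/c6.png

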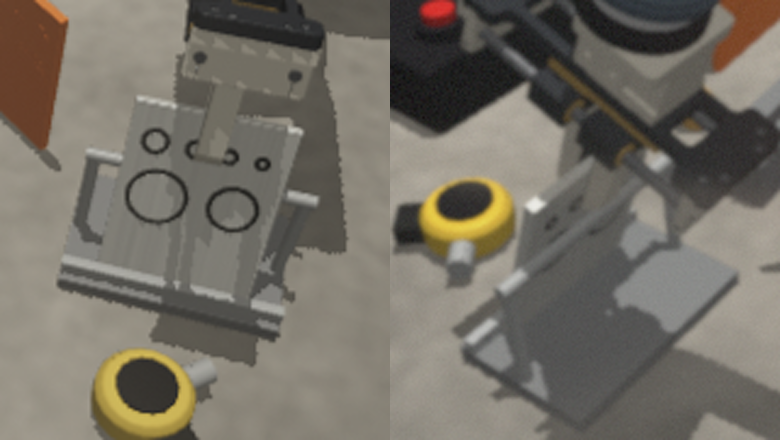

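The foot is down at the lip and the back is on the rail. Releasing and retracting along the plate.

```bash
python3 - <<'E'
from h import *
robot.move_gripper(0.5); robot.sleep(.2); print(robot.current_contact_force(),robot.current_gripper_width())
P,o=robot.current_tcp_pos(),robot.current_eef_rot(); z=R.from_euler('xyz',o).as_matrix()[:,2]
print(robot.move_linear(P-60*z,o,speed=100,f_stop=10))
robot.move_linear(P-130*z,o,speed=150); robot.sleep(.3)
cam('side','s5'); cam('scene','sc5'); d=cam('wrist','w5'); print(robot.current_t(),robot.current_contact_force())
for y in (-55,55):
  print('pred top/bottom',[proj(load(n),rk(36,y,13)+R.from_euler('z',RY).as_matrix()@[-140*np.sin(.349),0,140*np.cos(.349)]) for n in ('sc5','s5','w5')],proj(load('sc5'),rk(36,y,13)))
E
python3 -c "
import cv2,numpy as np
a=cv2.imread('pics/sc5.png')[165:345,375:535];b=cv2.imread('pics/s5.png')[200:400,140:320]
f=lambda i:cv2.resize(i,(390,440),interpolation=2)
cv2.imwrite('pics/c7.png',np.hstack([f(a),f(b)]))"
```

```text
[ 0.784  0.416 -0.227] 0.49796582407540085
False
27.7917 [-0.112 -0.762  0.357]
pred top/bottom [[np.float64(431.00951328051576), np.float64(204.48026454182175)], [np.float64(261.08585166666154), np.float64(251.53257550637005)], [np.float64(326.10099989041476), np.float64(313.37782984972625)]] [np.float64(414.41914118208047), np.float64(273.5767035366316)]
pred top/bottom [[np.float64(499.06733500127245), np.float64(218.52450013861048)], [np.float64(203.94895227442373), np.float64(294.2334374364114)], [np.float64(326.8158908528382), np.float64(154.09555974927753)]] [np.float64(476.10739660891716), np.float64(288.2323262373484)]
```

View pics/c7.png

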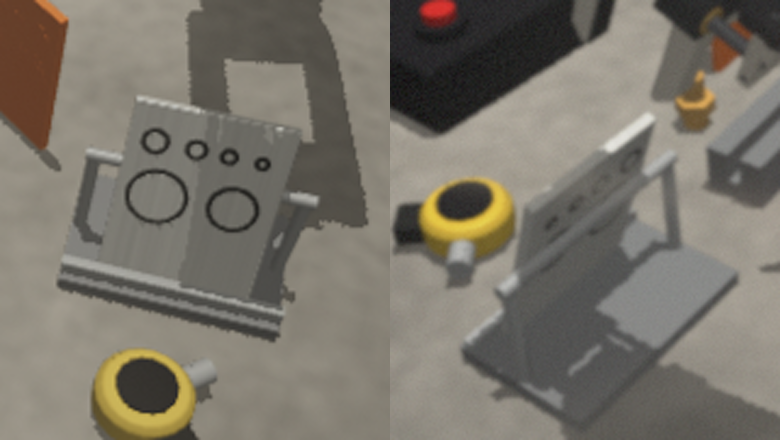

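View pics/w5.png

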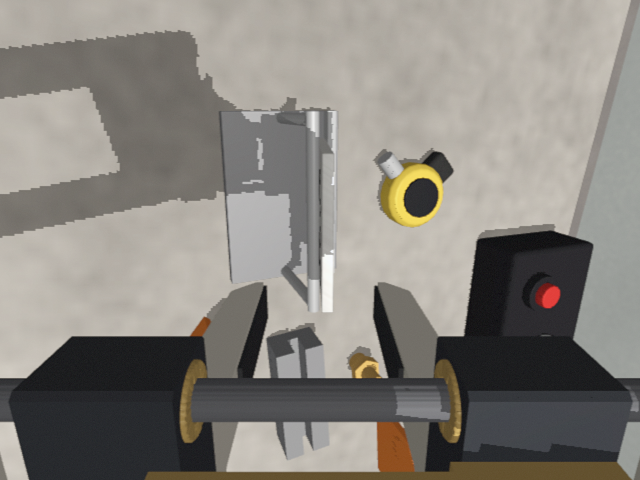

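The plate's top edge in the wrist view spans rows 152–312 at column 327. The prediction for a centred 20° lean is rows 154–313 at column 326, so it matches.

```bash
python3 - <<'E'
from h import *
a,b=load('sc5'),load('scene'); 
for n,s in (('cover',np.s_[150:220,160:240]),('octopus',np.s_[300:360,405:470])): print(n,np.abs(a['img'][s].astype(int)-b['img'][s]).mean())
print(robot.current_t()); robot.hand_in()
E
```

```text
cover 0.6218452380952381
octopus 0.5552136752136753
27.7917
the job is handed in; nothing more can be done
```

I moved the ringed sizing plate from its stand to the rack, and the job is handed in at 27.8 s of the 38 s allowed. I released it only after contact forces showed the foot on the base at the lip and the back on the rail.

**Final position:** In the last wrist picture the plate's top edge lies within about 2 px of where a centred 20° lean would put it. The plate did not move when released.

**Things left alone:** The cover plate and octopus areas look the same before and after. I did not touch the green or orange look-alikes.

**What went wrong on the way:**
- The wrist camera put the rack about 2 mm further along its x axis than the fixed cameras did. I used the wrist value, and contact later fitted it.
- My first slide to the lip stopped early on foot friction.
- The first tilt then pressed the plate on the rail with about 36 N before I backed off and redid the placing. That push went through the gripped plate, and I did not see the arm or gripper body touch anything.

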